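Roll-check two parallel pins onto the tape line

ROBOT

A 7-joint arm with a two-finger parallel gripper is mounted at the origin on the work surface. World frame = base frame: x ahead of the robot, y to its left, z up, the work surface at z = 0. Lengths are in mm, angles in rad, forces in N, time in s.
With the tool pointing down it reaches from about 400 to 750 mm from the base axis. Payload 19.5 kg.
Tool frame: the origin (TCP) lies midway between the tips of the shut fingers; the grasp point (between the pads) lies 19 mm behind it; x points along the fingers, z is the direction in which the jaws open and shut, and the axes are right-handed (so a half turn about x gives the same grasp; the last joint's range is limited). The gripper opens to 85 mm and grips with 20 to 120 N. Pads are 22 mm wide; open, the fingers measure 114 mm over their backs; the gripper's body (76 mm by 85 mm) begins 54 mm behind the grasp point. The pads swing forward as they close: fully open they stand 13 mm farther back than shut.
Start: joints at [-1.3, 0.707, -0.028, 1.485, 0.022, 0.951, -0.075], TCP at [176.929, 547.075, 231.268] pointing down, gripper open.
Joint ranges: [-2.71, 2.71], [-0.32, 2.16], [-1.57, 1.52], [0, 2.45], [-1.46, 4.6], [0, 2.02], [-2.83, 2.83]. Speed limits (rad/s): [1.89, 1.89, 2.57, 2.57, 3.01, 3.01, 3.01].

INTERFACE

Orientations are given as a 3x3 rotation matrix whose columns are the frame's x, y, z axes.
In Python, from workcell import sense, camera, camera_info, finish_job gives the robot as it stands. The module is installed in compiled form; this text tells all that it offers.
- The arm moves only by the tool servo_tool, never from a script. Its argument "steps" is a list of rows, each an object of numbers: "tx", "ty", "tz": the shift along the world's x, y, z in units of 3 cm (1.0 is 3 cm); "ax", "ay", "az": the turn, a rotation vector about the world's x, y, z in units of 0.1 rad (1.0 is 0.1 rad); "jaw": the closure, from -1 (fully open) to 1 (shut), so that 0 is half open. A call has 1 to 20 rows; each row shifts and turns the commanded pose from where the row before left it; what a row does not reach is not made up. A row lasts 1/12 s, in which the tool goes at most 41.7 mm and 7.16 degrees, less where a joint would pass 70% of its speed; a pose out of reach is approached as far as the arm can. A call with a number of a shift or a turn outside -1 to 1 is refused whole. A call with a gripper value outside its range is refused whole. The fingers move at their own pace and stop on an object; "squeeze" is the grip in N (left out, the last holds). Time passes only in rows, so rows that do not move let the fingers close. It gives the time, the measured TCP pose, the force and the opening at its end, in the units of the state.
- sense(): the state, without advancing time (a new reading comes with each control period).
- camera(name): name is "side" or "top" or "wrist"; returns (picture, depth): 420x560x3 uint8, red, green, blue; 420x560 float32, mm along the optical axis (not along the pixel's ray), 0 where there is no reading.
- camera_info(name): a dict with "vfov" (degrees; the focal length in pixels is half the picture's height over the tangent of half this angle, whatever the lens; pixels are square), "cx", "cy" (the principal point, pixels), "extrinsics" (4x4, takes a point from camera to world coordinates). Camera axes: x right, y down, z forward; pixel columns grow to the right and rows downward; lengths in mm; the calibration is good to about 2 mm. A picture is of the moment at which its call begins: read the wrist's pose just before it. camera_info takes no time and is no camera call; for the wrist camera it gives the pose at the moment of the call.
- finish_job(): hands the job in, once; it reports no verdict.
The state is a dict: "time_s": time; "joint_pos": joint angles; "dq": joint speeds; "joint_efforts": joint torques, N m; "position": TCP position; "tcp_rot": TCP orientation; "wrist_force": force on the tool from outside, world axes, zero at the start; "torque": the same for the moment, N m; "width": finger opening in mm.
Only numpy, scipy, OpenCV 4.12 (cv2) and the standard library are available. Lean on these libraries where they do the work, as an engineer would, in place of code of your own. Each camera call takes 0.05 s, during which the arm holds its last target. There are 200 camera calls.

TASK

Give the two sample pins their roll check on the granite plate: push each pin with a fingertip so that it rolls sideways across the plate until it lies along the blue tape with both its ends over the tape, and leave both resting there. Roll them, do not slide them or pick them up, and leave the other tools and parts as they are.

Things in the scene. Friction and masses are not known exactly. Their poses are not given: they have to be found in the camera images.
- steel_pin: Bright steel pin, a solid cylinder 30 mm in diameter, 80 mm long, 440 g, lying on the plate, its middle 60 to 105 mm from the tape; the brass pin is on its other side. Origin mid-axis, 15 mm above the plate; x along its axis, y and z turn as it rolls. Oiled (friction 0.2): rolls freely ahead of a fingertip at its upper back; let go at 50 mm/s it rolls on about 5 mm, at 150 mm/s about 45 mm
- brass_pin: Yellow brass pin, a solid cylinder 25 mm in diameter, 80 mm long, 330 g, lying on the plate, its middle 60 to 105 mm from the tape; the steel pin is on its other side. Origin mid-axis, 12.5 mm above the plate; x along its axis, y and z turn as it rolls. Oiled (friction 0.2): rolls freely ahead of a fingertip at its upper back; let go at 50 mm/s it rolls on about 5 mm, at 150 mm/s about 45 mm
- steel_pin_near_end (a point): centre of the end face of the steel pin that starts nearer the robot, on the pin's axis 40 mm from its middle
- steel_pin_far_end (a point): centre of the end face of the steel pin that starts farther from the robot, on the pin's axis 40 mm from its middle
- brass_pin_near_end (a point): centre of the end face of the brass pin that starts nearer the robot, on the pin's axis 40 mm from its middle
- brass_pin_far_end (a point): centre of the end face of the brass pin that starts farther from the robot, on the pin's axis 40 mm from its middle
- tape: the marked line: a straight strip of blue tape stuck flat on the granite plate, 230 mm long, 19 mm wide, 0.4 mm thick (no step). Origin at its middle on the plate's top face; x runs along the strip, roughly away from the robot, y across it (to the robot's left), z up. The two pins fit on it one behind the other, each rolled straight across
- plate: grey granite surface plate, fixed, 250 mm (its x) by 400 mm (its y), 50 mm high. Origin at the middle of its underside; its top face is 50 mm above the bench. The tape lies across its middle along its x, within 20 mm; pins are rolled along its y
- bush: copper-coloured plain bush standing on the near right corner of the plate, 32 mm outside diameter, 30 mm high, origin at the centre of its underside; to be left alone
- vblock: dark steel V-block on the far left corner of the plate, 60 mm (x) by 45 mm (y), 40 mm high, origin at the centre of its underside; to be left alone
- micrometer: outside micrometer with a blue C frame lying on the bench to the left of the plate, about 155 mm long, 18 mm high, origin on the bench at the middle of the C; to be left alone
- caliper: digital caliper lying on the bench to the right of the plate, 230 mm long, 14 mm high, origin on its underside at mid length; to be left alone
- oil: yellow oil bottle with a red cap standing on the bench to the left, 48 mm diameter, 125 mm high, origin at the centre of its underside; to be left alone
- plug_gauge: go and no-go plug gauge lying on the bench to the right of the plate: aluminium hexagon handle, steel plugs, 112 mm long, 18 mm high, origin on its underside at the middle of the handle; to be left alone
There are look-alikes about, which are no part of the job. What is shaped like the steel_pin but orange or turquoise is not meant.

How it is judged:
By the outcome, as a careful person would: the job done as asked, in the order asked, and still so for the second after the job is handed in, with the robot touching nothing.
It also fails if it takes over 48 s, if anything falls off the work surface, if the arm or the gripper's body presses on something with over 40 N, if the wrist force passes 120 N, or if a joint passes its speed limit or range.

## Working session

There is one attempt and no reset: what is moved stays moved. The work goes in short steps, Python scripts to look and compute and a tool call to move; the robot and the scene stay as the last step left them, time stands still between calls to the robot, and variables do not carry over. Pictures are saved under pics/ and viewed, about 8 in all and at most 12, crops included, and the job is handed in when it is done.

Besides the shell and the picture viewer there is one more tool, called after "Request:" as name(argument=value, ...), one argument or row to a line, values as JSON. servo_tool: Moves the arm, as the interface text tells. Its arguments: {"type":"object","properties":{"steps":{"type":"array","items":{"type":"object","properties":{"tx":{"type":"number"},"ty":{"type":"number"},"tz":{"type":"number"},"ax":{"type":"number"},"ay":{"type":"number"},"az":{"type":"number"},"jaw":{"type":"number"}}}},"squeeze":{"type":"number"}},"required":["steps"]}

```bash
mkdir -p pics; cat > h.py <<'E'
import numpy as np, cv2
from workcell import sense, camera, camera_info, finish_job
def grab(n,tag):
    i=camera_info(n); p,d=camera(n); cv2.imwrite(f'pics/{tag}.png',p[:,:,::-1]); np.savez(f'pics/{tag}.npz',p=p,d=d,E=i['extrinsics'],v=i['vfov'],c=[i['cx'],i['cy']]); return p,d,i
def ray(i,uv,z):
    f=210/np.tan(np.radians(i['vfov'])/2); E=np.array(i['extrinsics']); uv=np.atleast_2d(uv).astype(float)
    r=np.c_[(uv[:,0]-i['cx'])/f,(uv[:,1]-i['cy'])/f,np.ones(len(uv))]@E[:3,:3].T
    return E[:3,3]+r*((z-E[2,3])/r[:,2])[:,None]
E
python3 - <<'E'
from h import *
for n in('top','side'):
    p,d,i=grab(n,n+'0'); print(n,i)
s=sense();print(s['time_s'],s['position'],s['tcp_rot'],s['width'],s['wrist_force'])
E
```

```text
top {'vfov': 56.50440050505808, 'cx': 280.93649201094104, 'cy': 209.12144299587624, 'extrinsics': array([[-2.38566388e-02, -9.87841714e-01,  1.53621641e-01,
         3.77212540e+02],
       [-9.99649931e-01,  2.18132989e-02, -1.49731562e-02,
         8.59179844e+00],
       [ 1.14401135e-02, -1.53925072e-01, -9.88016293e-01,
         1.00989057e+03],
       [ 0.00000000e+00,  0.00000000e+00,  0.00000000e+00,
         1.00000000e+00]])}
side {'vfov': 53.35827418591322, 'cx': 272.3573095314997, 'cy': 208.38877163859448, 'extrinsics': array([[ 9.96111815e-01, -5.00812136e-02,  7.24784334e-02,
         4.80118745e+02],
       [-8.80001872e-02, -5.26883012e-01,  8.45369894e-01,
        -8.39027881e+02],
       [-4.14949497e-03, -8.48461056e-01, -5.29241550e-01,
         6.10606899e+02],
       [ 0.00000000e+00,  0.00000000e+00,  0.00000000e+00,
         1.00000000e+00]])}
0.1 [176.89147726 546.87689314 230.90893425] [[-2.46243177e-04 -9.51465253e-01  3.07756091e-01]
 [-9.00074512e-04  3.07756187e-01  9.51464828e-01]
 [-9.99999565e-01 -4.27116918e-05 -9.32172485e-04]] 85.38606030538251 [-0.36789272  0.79755847 -0.03793119]
```

View pics/top0.png

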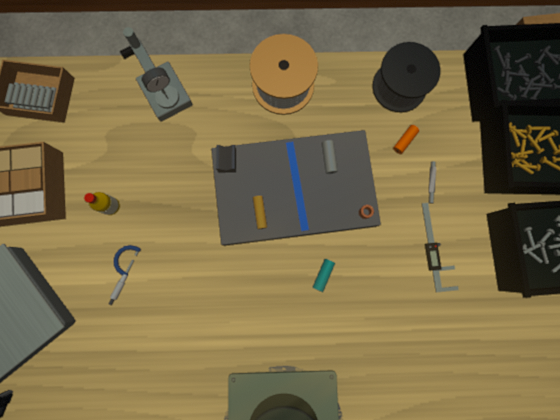

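View pics/side0.png

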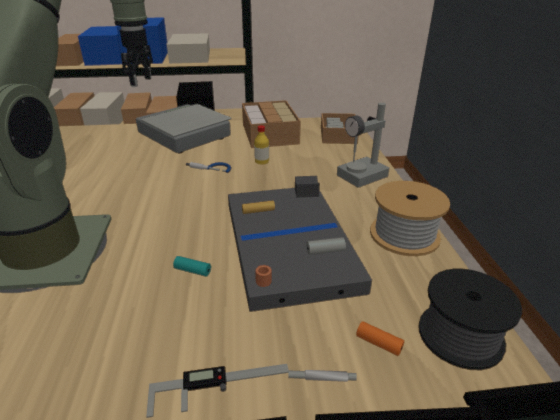

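Top view: the steel pin is at (330,156) and the brass pin at (260,212), one on each side of the tape, which runs (291,142) to (305,231). The look-alikes, orange at (406,138) and turquoise at (324,275), are off the plate and the wrong colour. Next I measure.

```bash
cat > m.py <<'E'
from h import *
def measure(n,tag,rois,erode=0):
    p,d,i=grab(n,tag); hsv=cv2.cvtColor(p,cv2.COLOR_RGB2HSV); out={}
    for k,(u0,v0,u1,v1,lo,hi,z) in rois.items():
        m=np.zeros(p.shape[:2],np.uint8); m[v0:v1,u0:u1]=cv2.inRange(hsv,lo,hi)[v0:v1,u0:u1]
        m=cv2.morphologyEx(m,cv2.MORPH_OPEN,np.ones((2,2)))
        c=max(cv2.findContours(m,0,2)[0],key=cv2.contourArea)
        w=ray(i,c[:,0,:],z)[:,:2]; r=cv2.minAreaRect(w.astype(np.float32)); b=cv2.boxPoints(r)
        e=sorted([(np.linalg.norm(b[j]-b[j-1]),j) for j in (1,2)]); j=e[1][1]; a=b[j]-b[j-1]; a=a*np.sign(a[0])
        out[k]=(r[0],np.degrees(np.arctan2(a[1],a[0]))); print(k,'px',c[:,0].mean(0).round(),'c',np.round(r[0],1),'L,W',round(float(e[1][0]),1),round(float(e[0][0]),1),'ang',round(float(out[k][1]),2))
    return out,p,d,i
B=(90,120,60);
E
python3 - <<'E'
from m import *
R={'tape':(270,130,325,245,(105,120,60),(130,255,255),50),
'steel':(316,130,348,180,(0,0,95),(180,60,255),65),
'brass':(245,185,275,235,(10,90,90),(30,255,255),62.5)}
o,p,d,i=measure('top','top1',R)
hsv=cv2.cvtColor(p,cv2.COLOR_RGB2HSV)
print(hsv[156,330],hsv[212,260],hsv[180,297],hsv[190,340])
for n,(u,v) in dict(steel=(330,156),brass=(260,212),plate=(340,190)).items():
    f=210/np.tan(np.radians(i['vfov'])/2);q=d[v,u]
    print(n,(i['extrinsics']@[(u-i['cx'])/f*q,(v-i['cy'])/f*q,q,1]).round(1))
img=cv2.resize(p[120:255,200:390],None,fx=4,fy=4,interpolation=cv2.INTER_CUBIC);cv2.imwrite('pics/c1.png',img[:,:,::-1])
E
```

```text
tape px [298. 186.] c [583.8 -49.4] L,W 229.2 18.6 ang 8.11
steel px [331. 155.] c [ 656.  -133.9] L,W 79.3 21.8 ang 4.52
brass px [260. 212.] c [517.9  44.7] L,W 81.9 24.5 ang 7.24
[ 75  13 119] [ 21 180 147] [108 188 149] [30 12 82]
steel [ 652.4 -129.9   77.3    1. ]
brass [517.   45.3  72.9   1. ]
plate [ 572.1 -155.6   48.1    1. ]
```

View pics/c1.png

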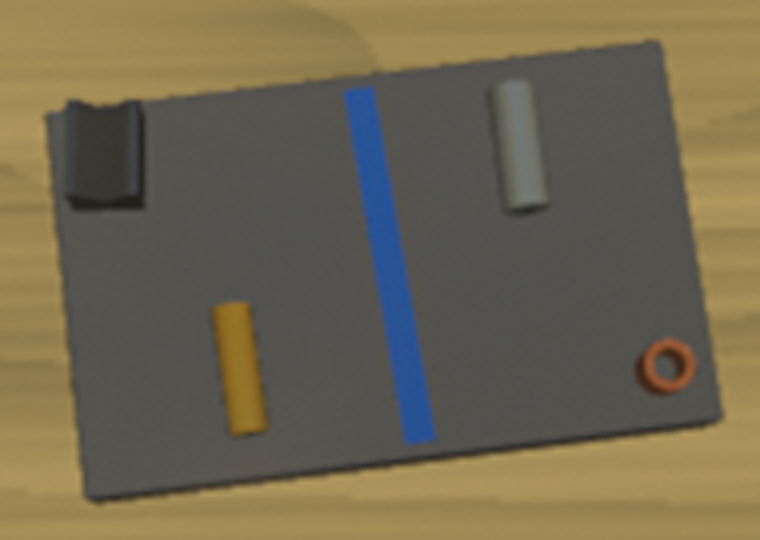

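Request:
servo_tool(
  steps=[
    {"tx": 0.7,"ty": -0.95,"az": -0.7,"jaw": 0.2},
    {"tx": 0.7,"ty": -0.95,"az": -0.7,"jaw": 0.2},
    {"tx": 0.7,"ty": -0.95,"az": -0.7,"jaw": 0.2},
    {"tx": 0.7,"ty": -0.95,"az": -0.7,"jaw": 0.2},
    {"tx": 0.7,"ty": -0.95,"az": -0.7,"jaw": 0.2},
    {"tx": 0.7,"ty": -0.95,"az": -0.7,"jaw": 0.2},
    {"tx": 0.7,"ty": -0.95,"az": -0.7,"jaw": 0.2},
    {"tx": 0.7,"ty": -0.95,"az": -0.7,"jaw": 0.2},
    {"tx": 0.7,"ty": -0.95,"az": -0.7,"jaw": 0.2},
    {"tx": 0.7,"ty": -0.95,"az": -0.7,"jaw": 0.2},
    {"tx": 0.7,"ty": -0.95,"az": -0.7,"jaw": 0.2},
    {"tx": 0.7,"ty": -0.95,"az": -0.7,"jaw": 0.2},
    {"tx": 0.7,"ty": -0.95,"az": -0.7,"jaw": 0.2},
    {"tx": 0.7,"ty": -0.95,"az": -0.7,"jaw": 0.2},
    {"tx": 0.7,"ty": -0.95,"az": -0.7,"jaw": 0.2},
    {"tx": 0.7,"ty": -0.95,"az": -0.7,"jaw": 0.2},
    {"jaw": 0.2},
    {"jaw": 0.2},
    {"jaw": 0.2},
  ],
)

```text
schema error: expected keys tx, ty, tz, ax, ay, az, jaw
```

```bash
python3 - <<'E'
from h import *
p,d,i=grab('wrist','w1'); s=sense(); print(s['time_s'],s['position'].round(1) if hasattr(s['position'],'round') else s['position'],s['width'],np.degrees(np.arctan2(s['tcp_rot'][1][2],s['tcp_rot'][0][2])),s['joint_pos']);print(i)
E
```

```text
0.2 [176.9 547.  231. ] 85.21501772318173 72.08095549070829 [-1.29969934  0.70682775 -0.02762846  1.48479842  0.02201458  0.95091516
 -0.07546304]
{'vfov': 68.36410278967597, 'cx': 277.88417715189615, 'cy': 213.99938755658278, 'extrinsics': array([[ 3.08287650e-01,  9.18998111e-01,  2.45766547e-01,
         1.15257611e+02],
       [ 9.51292948e-01, -2.97639047e-01, -8.03288546e-02,
         5.67270290e+02],
       [-6.72344617e-04,  2.58560377e-01, -9.65994865e-01,
         3.71762158e+02],
       [ 0.00000000e+00,  0.00000000e+00,  0.00000000e+00,
         1.00000000e+00]])}
```

View pics/w1.png

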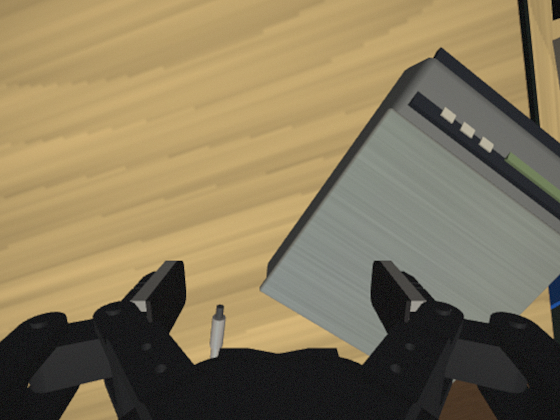

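I did not move: every row needs all the keys. That picture only shows the start pose. Resending with all keys.

Request:
servo_tool(
  steps=[
    {"tx": 0.7,"ty": -0.95,"tz": 0,"ax": 0,"ay": 0,"az": -0.7,"jaw": 0.2},
    {"tx": 0.7,"ty": -0.95,"tz": 0,"ax": 0,"ay": 0,"az": -0.7,"jaw": 0.2},
    {"tx": 0.7,"ty": -0.95,"tz": 0,"ax": 0,"ay": 0,"az": -0.7,"jaw": 0.2},
    {"tx": 0.7,"ty": -0.95,"tz": 0,"ax": 0,"ay": 0,"az": -0.7,"jaw": 0.2},
    {"tx": 0.7,"ty": -0.95,"tz": 0,"ax": 0,"ay": 0,"az": -0.7,"jaw": 0.2},
    {"tx": 0.7,"ty": -0.95,"tz": 0,"ax": 0,"ay": 0,"az": -0.7,"jaw": 0.2},
    {"tx": 0.7,"ty": -0.95,"tz": 0,"ax": 0,"ay": 0,"az": -0.7,"jaw": 0.2},
    {"tx": 0.7,"ty": -0.95,"tz": 0,"ax": 0,"ay": 0,"az": -0.7,"jaw": 0.2},
    {"tx": 0.7,"ty": -0.95,"tz": 0,"ax": 0,"ay": 0,"az": -0.7,"jaw": 0.2},
    {"tx": 0.7,"ty": -0.95,"tz": 0,"ax": 0,"ay": 0,"az": -0.7,"jaw": 0.2},
    {"tx": 0.7,"ty": -0.95,"tz": 0,"ax": 0,"ay": 0,"az": -0.7,"jaw": 0.2},
    {"tx": 0.7,"ty": -0.95,"tz": 0,"ax": 0,"ay": 0,"az": -0.7,"jaw": 0.2},
    {"tx": 0.7,"ty": -0.95,"tz": 0,"ax": 0,"ay": 0,"az": -0.7,"jaw": 0.2},
    {"tx": 0.7,"ty": -0.95,"tz": 0,"ax": 0,"ay": 0,"az": -0.7,"jaw": 0.2},
    {"tx": 0.7,"ty": -0.95,"tz": 0,"ax": 0,"ay": 0,"az": -0.7,"jaw": 0.2},
    {"tx": 0.7,"ty": -0.95,"tz": 0,"ax": 0,"ay": 0,"az": -0.7,"jaw": 0.2},
    {"tx": 0,"ty": 0,"tz": 0,"ax": 0,"ay": 0,"az": 0,"jaw": 0.2},
    {"tx": 0,"ty": 0,"tz": 0,"ax": 0,"ay": 0,"az": 0,"jaw": 0.2},
    {"tx": 0,"ty": 0,"tz": 0,"ax": 0,"ay": 0,"az": 0,"jaw": 0.2},
  ],
)

```text
time_s: 1.78
position: [512.6, 91.5, 231.1]
tcp_rot: [[-0.001, -0.138, 0.99], [0.0, 0.99, 0.138], [-1.0, 0.0, -0.001]]
wrist_force: [-1.3, 0.1, 1.0]
width: 34.2
```

```bash
python3 - <<'E'
from h import *
p,d,i=grab('wrist','w2'); s=sense(); print(s['time_s'],s['position'].round(1),s['width'],np.degrees(np.arctan2(s['tcp_rot'][1][2],s['tcp_rot'][0][2])),s['joint_pos'].round(2));print(i['extrinsics'][:3,3])
E
```

```text
1.8333 [512.5  91.9 231.2] 34.194375633486665 7.994696830268682 [-0.36  0.64  0.21  1.69 -0.17  0.84  0.07]
[504.27433838 156.38788944 371.92941645]
```

View pics/w2.png

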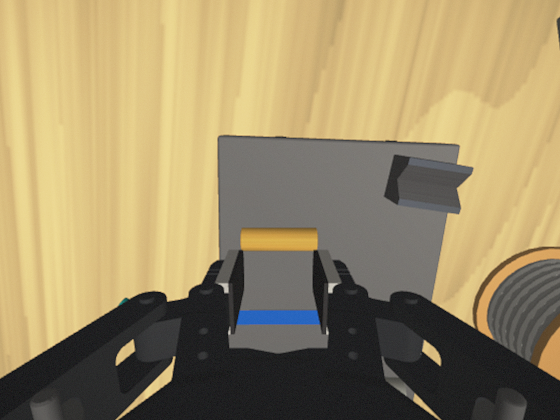

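The wrist view shows the brass pin at (279,239), parallel to the tape at (277,317), with the fingers clear of it. Measuring both from here.

```bash
python3 - <<'E'
from m import *
R={'brass':(230,215,330,255,(10,90,60),(30,255,255),62.5),'tape':(242,300,316,335,(100,120,60),(130,255,255),50)}
measure('wrist','w3',R)
E
```

```text
brass px [284. 243.] c [521.   46.1] L,W 82.2 25.8 ang 7.98
tape px [280. 318.] c [535.3 -55.3] L,W 87.1 17.5 ang 8.0
```

Request:
servo_tool(
  steps=[
    {"tx": 0.03,"ty": 0,"tz": -0.92,"ax": 0,"ay": 0,"az": 0,"jaw": 0.2},
    {"tx": 0,"ty": 0,"tz": -0.92,"ax": 0,"ay": 0,"az": 0,"jaw": 0.2},
    {"tx": 0,"ty": 0,"tz": -0.92,"ax": 0,"ay": 0,"az": 0,"jaw": 0.2},
    {"tx": 0,"ty": 0,"tz": -0.92,"ax": 0,"ay": 0,"az": 0,"jaw": 0.2},
    {"tx": 0,"ty": 0,"tz": -0.92,"ax": 0,"ay": 0,"az": 0,"jaw": 0.2},
    {"tx": 0,"ty": 0,"tz": -0.92,"ax": 0,"ay": 0,"az": 0,"jaw": 0.2},
    {"tx": 0.014,"ty": -0.1,"tz": 0,"ax": 0,"ay": 0,"az": 0,"jaw": 0.2},
    {"tx": 0.014,"ty": -0.1,"tz": 0,"ax": 0,"ay": 0,"az": 0,"jaw": 0.2},
    {"tx": 0.014,"ty": -0.1,"tz": 0,"ax": 0,"ay": 0,"az": 0,"jaw": 0.2},
    {"tx": 0.014,"ty": -0.1,"tz": 0,"ax": 0,"ay": 0,"az": 0,"jaw": 0.2},
    {"tx": 0.014,"ty": -0.1,"tz": 0,"ax": 0,"ay": 0,"az": 0,"jaw": 0.2},
    {"tx": 0,"ty": 0,"tz": 0,"ax": 0,"ay": 0,"az": 0,"jaw": 0.2},
    {"tx": 0,"ty": 0,"tz": 0,"ax": 0,"ay": 0,"az": 0,"jaw": 0.2},
  ],
)

```text
time_s: 2.97
position: [516.2, 76.0, 66.3]
tcp_rot: [[0.001, -0.137, 0.991], [0.0, 0.991, 0.137], [-1.0, 0.0, 0.001]]
wrist_force: [-0.9, 0.8, -0.3]
width: 34.2
```

```bash
python3 - <<'E'
from h import *
p,d,i=grab('wrist','w4'); s=sense(); print(s['position'].round(1))
p2,_,_=grab('side','s4')
a=cv2.resize(p2[150:310,210:370],(420,420),interpolation=cv2.INTER_CUBIC)
b=cv2.resize(p,(380,285)); b=cv2.copyMakeBorder(b,0,135,0,0,0)
cv2.imwrite('pics/v4.png',np.hstack([a,b])[:,:,::-1])
E
```

```text
[516.1  76.2  66.1]
```

View pics/v4.png

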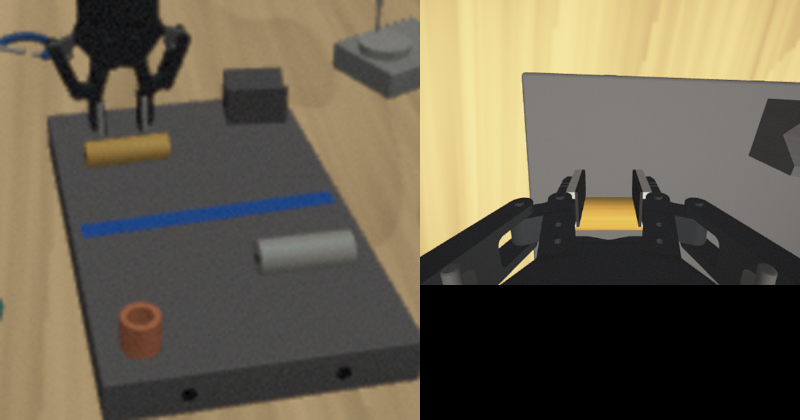

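Picture 5: the two fingertips stand just behind the brass pin, and nothing is touched yet. I'll push slowly along (0.14,-0.99).

Request:
servo_tool(
  steps=[
    {"tx": 0.01,"ty": -0.066,"tz": -0.03,"ax": 0,"ay": 0,"az": 0,"jaw": 0.2},
    {"tx": 0.01,"ty": -0.066,"tz": 0,"ax": 0,"ay": 0,"az": 0,"jaw": 0.2},
    {"tx": 0.01,"ty": -0.066,"tz": 0,"ax": 0,"ay": 0,"az": 0,"jaw": 0.2},
    {"tx": 0.01,"ty": -0.066,"tz": 0,"ax": 0,"ay": 0,"az": 0,"jaw": 0.2},
    {"tx": 0.01,"ty": -0.066,"tz": 0,"ax": 0,"ay": 0,"az": 0,"jaw": 0.2},
    {"tx": 0.01,"ty": -0.066,"tz": 0,"ax": 0,"ay": 0,"az": 0,"jaw": 0.2},
    {"tx": 0.01,"ty": -0.066,"tz": 0,"ax": 0,"ay": 0,"az": 0,"jaw": 0.2},
    {"tx": 0.01,"ty": -0.066,"tz": 0,"ax": 0,"ay": 0,"az": 0,"jaw": 0.2},
    {"tx": 0.01,"ty": -0.066,"tz": 0,"ax": 0,"ay": 0,"az": 0,"jaw": 0.2},
    {"tx": 0.01,"ty": -0.066,"tz": 0,"ax": 0,"ay": 0,"az": 0,"jaw": 0.2},
    {"tx": 0.01,"ty": -0.066,"tz": 0,"ax": 0,"ay": 0,"az": 0,"jaw": 0.2},
    {"tx": 0.01,"ty": -0.066,"tz": 0,"ax": 0,"ay": 0,"az": 0,"jaw": 0.2},
    {"tx": 0.01,"ty": -0.066,"tz": 0,"ax": 0,"ay": 0,"az": 0,"jaw": 0.2},
    {"tx": 0.01,"ty": -0.066,"tz": 0,"ax": 0,"ay": 0,"az": 0,"jaw": 0.2},
    {"tx": 0.01,"ty": -0.066,"tz": 0,"ax": 0,"ay": 0,"az": 0,"jaw": 0.2},
    {"tx": 0.01,"ty": -0.066,"tz": 0,"ax": 0,"ay": 0,"az": 0,"jaw": 0.2},
    {"tx": 0.01,"ty": -0.066,"tz": 0,"ax": 0,"ay": 0,"az": 0,"jaw": 0.2},
    {"tx": 0.01,"ty": -0.066,"tz": 0,"ax": 0,"ay": 0,"az": 0,"jaw": 0.2},
    {"tx": 0.01,"ty": -0.066,"tz": 0,"ax": 0,"ay": 0,"az": 0,"jaw": 0.2},
    {"tx": 0.01,"ty": -0.066,"tz": 0,"ax": 0,"ay": 0,"az": 0,"jaw": 0.2},
  ],
)

```text
time_s: 4.73
position: [521.9, 36.3, 64.8]
tcp_rot: [[-0.0, -0.138, 0.99], [-0.0, 0.99, 0.138], [-1.0, -0.0, -0.0]]
wrist_force: [-0.2, 0.1, -0.5]
width: 33.9
```

```bash
python3 - <<'E'
from m import *
_,p2,_,i=measure('side','s5',{'brass':(230,185,330,250,(10,110,80),(30,255,255),62.5)})
_,p,_,_=measure('top','t5',{'brass':(245,185,310,235,(10,110,80),(30,255,255),62.5)})
a=cv2.resize(p2[150:310,210:370],(420,420),interpolation=cv2.INTER_CUBIC)
b=cv2.resize(p[130:245,220:335],(380,420),interpolation=cv2.INTER_CUBIC)
cv2.imwrite('pics/v5.png',np.hstack([a,b])[:,:,::-1]); s=sense(); print(s['position'],s['wrist_force'])
E
```

```text
brass px [262. 214.] c [527.4  12. ] L,W 83.3 43.8 ang 7.89Traceback (most recent call last):
  File "<stdin>", line 3, in <module>
  File "m.py", line 7, in measure
    c=max(cv2.findContours(m,0,2)[0],key=cv2.contourArea)
ValueError: max() iterable argument is empty
```

The side view puts the brass pin at (527,12), just ahead of the fingers and still parallel to the tape (7.9°). Continuing.

Request:
servo_tool(
  steps=[
    {"tx": 0.009,"ty": -0.066,"tz": 0,"ax": 0,"ay": 0,"az": 0,"jaw": 0.2},
    {"tx": 0.009,"ty": -0.066,"tz": 0,"ax": 0,"ay": 0,"az": 0,"jaw": 0.2},
    {"tx": 0.009,"ty": -0.066,"tz": 0,"ax": 0,"ay": 0,"az": 0,"jaw": 0.2},
    {"tx": 0.009,"ty": -0.066,"tz": 0,"ax": 0,"ay": 0,"az": 0,"jaw": 0.2},
    {"tx": 0.009,"ty": -0.066,"tz": 0,"ax": 0,"ay": 0,"az": 0,"jaw": 0.2},
    {"tx": 0.009,"ty": -0.066,"tz": 0,"ax": 0,"ay": 0,"az": 0,"jaw": 0.2},
    {"tx": 0.009,"ty": -0.066,"tz": 0,"ax": 0,"ay": 0,"az": 0,"jaw": 0.2},
    {"tx": 0.009,"ty": -0.066,"tz": 0,"ax": 0,"ay": 0,"az": 0,"jaw": 0.2},
    {"tx": 0.009,"ty": -0.066,"tz": 0,"ax": 0,"ay": 0,"az": 0,"jaw": 0.2},
    {"tx": 0.009,"ty": -0.066,"tz": 0,"ax": 0,"ay": 0,"az": 0,"jaw": 0.2},
    {"tx": 0.009,"ty": -0.066,"tz": 0,"ax": 0,"ay": 0,"az": 0,"jaw": 0.2},
    {"tx": 0.009,"ty": -0.066,"tz": 0,"ax": 0,"ay": 0,"az": 0,"jaw": 0.2},
    {"tx": 0.009,"ty": -0.066,"tz": 0,"ax": 0,"ay": 0,"az": 0,"jaw": 0.2},
    {"tx": 0.009,"ty": -0.066,"tz": 0,"ax": 0,"ay": 0,"az": 0,"jaw": 0.2},
    {"tx": 0.009,"ty": -0.066,"tz": 0,"ax": 0,"ay": 0,"az": 0,"jaw": 0.2},
    {"tx": 0.009,"ty": -0.066,"tz": 0,"ax": 0,"ay": 0,"az": 0,"jaw": 0.2},
    {"tx": 0.009,"ty": -0.066,"tz": 0,"ax": 0,"ay": 0,"az": 0,"jaw": 0.2},
    {"tx": 0.009,"ty": -0.066,"tz": 0,"ax": 0,"ay": 0,"az": 0,"jaw": 0.2},
    {"tx": 0.009,"ty": -0.066,"tz": 0,"ax": 0,"ay": 0,"az": 0,"jaw": 0.2},
    {"tx": 0.009,"ty": -0.066,"tz": 0,"ax": 0,"ay": 0,"az": 0,"jaw": 0.2},
  ],
)

```text
time_s: 6.5
position: [527.3, -3.3, 64.8]
tcp_rot: [[-0.0, -0.138, 0.99], [-0.0, 0.99, 0.138], [-1.0, 0.0, -0.0]]
wrist_force: [-0.4, -0.8, 0.7]
width: 33.8
```

```bash
python3 - <<'E'
from m import *
_,p2,_,i=measure('side','s6',{'brass':(225,185,330,250,(10,110,80),(30,255,255),62.5),'tape':(225,190,345,250,(100,120,60),(130,255,255),50)})
a=cv2.resize(p2[170:270,220:350],(728,560),interpolation=cv2.INTER_CUBIC)
cv2.imwrite('pics/v6.png',a[:,:,::-1]); s=sense(); print(s['position'],s['wrist_force'])
E
```

```text
brass px [265. 223.] c [533. -28.] L,W 82.7 42.0 ang 7.46
tape px [289. 232.] c [589.4 -50.5] L,W 229.3 19.7 ang 8.1
[527.38770806  -3.77966223  64.77462534] [ 0.04838521 -1.6185901   0.24753851]
```

View pics/v6.png

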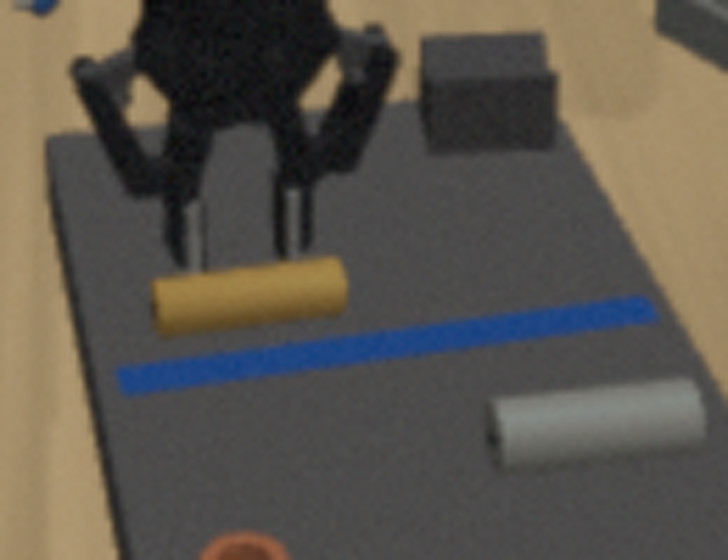

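Picture 6: the brass pin at (250,295) is touching both fingertips and parallel to the tape, about 30 mm short of it. The side camera and the TCP geometry agree on that. Next is the last stretch, tapering off.

Request:
servo_tool(
  steps=[
    {"tx": 0.009,"ty": -0.066,"tz": 0,"ax": 0,"ay": 0,"az": 0,"jaw": 0.2},
    {"tx": 0.009,"ty": -0.066,"tz": 0,"ax": 0,"ay": 0,"az": 0,"jaw": 0.2},
    {"tx": 0.009,"ty": -0.066,"tz": 0,"ax": 0,"ay": 0,"az": 0,"jaw": 0.2},
    {"tx": 0.009,"ty": -0.066,"tz": 0,"ax": 0,"ay": 0,"az": 0,"jaw": 0.2},
    {"tx": 0.009,"ty": -0.066,"tz": 0,"ax": 0,"ay": 0,"az": 0,"jaw": 0.2},
    {"tx": 0.009,"ty": -0.066,"tz": 0,"ax": 0,"ay": 0,"az": 0,"jaw": 0.2},
    {"tx": 0.009,"ty": -0.066,"tz": 0,"ax": 0,"ay": 0,"az": 0,"jaw": 0.2},
    {"tx": 0.009,"ty": -0.066,"tz": 0,"ax": 0,"ay": 0,"az": 0,"jaw": 0.2},
    {"tx": 0.009,"ty": -0.066,"tz": 0,"ax": 0,"ay": 0,"az": 0,"jaw": 0.2},
    {"tx": 0.009,"ty": -0.066,"tz": 0,"ax": 0,"ay": 0,"az": 0,"jaw": 0.2},
    {"tx": 0.009,"ty": -0.066,"tz": 0,"ax": 0,"ay": 0,"az": 0,"jaw": 0.2},
    {"tx": 0.009,"ty": -0.066,"tz": 0,"ax": 0,"ay": 0,"az": 0,"jaw": 0.2},
    {"tx": 0.005,"ty": -0.033,"tz": 0,"ax": 0,"ay": 0,"az": 0,"jaw": 0.2},
    {"tx": 0.005,"ty": -0.033,"tz": 0,"ax": 0,"ay": 0,"az": 0,"jaw": 0.2},
    {"tx": 0.005,"ty": -0.033,"tz": 0,"ax": 0,"ay": 0,"az": 0,"jaw": 0.2},
    {"tx": 0.005,"ty": -0.033,"tz": 0,"ax": 0,"ay": 0,"az": 0,"jaw": 0.2},
    {"tx": 0,"ty": 0,"tz": 0,"ax": 0,"ay": 0,"az": 0,"jaw": 0.2},
    {"tx": 0,"ty": 0,"tz": 0,"ax": 0,"ay": 0,"az": 0,"jaw": 0.2},
    {"tx": 0,"ty": 0,"tz": 0,"ax": 0,"ay": 0,"az": 0,"jaw": 0.2},
    {"tx": 0,"ty": 0,"tz": 0,"ax": 0,"ay": 0,"az": 0,"jaw": 0.2},
  ],
)

```text
time_s: 8.22
position: [531.2, -30.8, 64.8]
tcp_rot: [[-0.0, -0.138, 0.99], [-0.0, 0.99, 0.138], [-1.0, 0.0, -0.0]]
wrist_force: [0.5, 0.7, 0.9]
width: 34.1
```

```bash
python3 - <<'E'
from m import *
_,p2,_,i=measure('side','s7',{'brass':(225,185,330,260,(10,110,80),(30,255,255),62.5),'steel':(300,220,350,262,(0,0,115),(180,45,255),65)})
s=sense(); print(s['position'],s['wrist_force'])
E
```

```text
brass px [268. 230.] c [536.9 -54.3] L,W 82.8 38.9 ang 7.28
steel px [325. 244.] c [ 662.1 -123.7] L,W 79.3 26.0 ang 3.82
[531.14551192 -30.78371981  64.76337734] [-0.17072275  0.05418902  0.5205429 ]
```

Request:
servo_tool(
  steps=[
    {"tx": 0.004,"ty": -0.03,"tz": 0,"ax": 0,"ay": 0,"az": 0,"jaw": 0.2},
    {"tx": 0.004,"ty": -0.03,"tz": 0,"ax": 0,"ay": 0,"az": 0,"jaw": 0.2},
    {"tx": 0.004,"ty": -0.03,"tz": 0,"ax": 0,"ay": 0,"az": 0,"jaw": 0.2},
    {"tx": 0,"ty": 0,"tz": 0,"ax": 0,"ay": 0,"az": 0,"jaw": 0.2},
    {"tx": 0,"ty": 0,"tz": 0,"ax": 0,"ay": 0,"az": 0,"jaw": 0.2},
    {"tx": -0.03,"ty": 0.2,"tz": 0,"ax": 0,"ay": 0,"az": 0,"jaw": 0.2},
    {"tx": -0.03,"ty": 0.2,"tz": 0,"ax": 0,"ay": 0,"az": 0,"jaw": 0.2},
    {"tx": -0.03,"ty": 0.2,"tz": 0.3,"ax": 0,"ay": 0,"az": 0,"jaw": 0.2},
    {"tx": 0,"ty": 0,"tz": 1,"ax": 0,"ay": 0,"az": 0,"jaw": 0.2},
    {"tx": 0,"ty": 0,"tz": 1,"ax": 0,"ay": 0,"az": 0,"jaw": 0.2},
    {"tx": 0,"ty": 0,"tz": 1,"ax": 0,"ay": 0,"az": 0,"jaw": 0.2},
    {"tx": 0,"ty": 0,"tz": 1,"ax": 0,"ay": 0,"az": 0,"jaw": 0.2},
    {"tx": 0.72,"ty": -0.95,"tz": 0,"ax": 0,"ay": 0,"az": 0,"jaw": 0.2},
    {"tx": 0.72,"ty": -0.95,"tz": 0,"ax": 0,"ay": 0,"az": 0,"jaw": 0.2},
    {"tx": 0.72,"ty": -0.95,"tz": 0,"ax": 0,"ay": 0,"az": 0,"jaw": 0.2},
    {"tx": 0.72,"ty": -0.95,"tz": 0,"ax": 0,"ay": 0,"az": 0,"jaw": 0.2},
    {"tx": 0.72,"ty": -0.95,"tz": 0,"ax": 0,"ay": 0,"az": 0,"jaw": 0.2},
    {"tx": 0.72,"ty": -0.95,"tz": 0,"ax": 0,"ay": 0,"az": 0,"jaw": 0.2},
    {"tx": 0,"ty": 0,"tz": 0,"ax": 0,"ay": 0,"az": 0,"jaw": 0.2},
    {"tx": 0,"ty": 0,"tz": 0,"ax": 0,"ay": 0,"az": 0,"jaw": 0.2},
  ],
)

```text
time_s: 9.93
position: [658.6, -187.2, 193.5]
tcp_rot: [[-0.001, -0.136, 0.991], [-0.0, 0.991, 0.136], [-1.0, -0.0, -0.001]]
wrist_force: [-0.3, 1.6, 0.4]
width: 34.2
```

```bash
python3 - <<'E'
from m import *
_,p2,_,i=measure('side','s8',{'brass':(225,185,330,260,(10,110,80),(30,255,255),62.5)})
p,d,i=grab('wrist','w8')
f=lambda x:cv2.resize(x,(400,300))
cv2.imwrite('pics/v8.png',np.hstack([f(p),cv2.resize(p2[180:270,220:340],(400,300))])[:,:,::-1])
s=sense(); print(s['position'],s['joint_pos'].round(2))
E
```

```text
brass px [267. 231.] c [537.4 -56.8] L,W 83.4 38.0 ang 8.24
[ 658.23234564 -185.20968426  194.08581524] [ 0.18  0.94  0.13  1.06 -0.12  1.15  0.44]
```

View pics/v8.png

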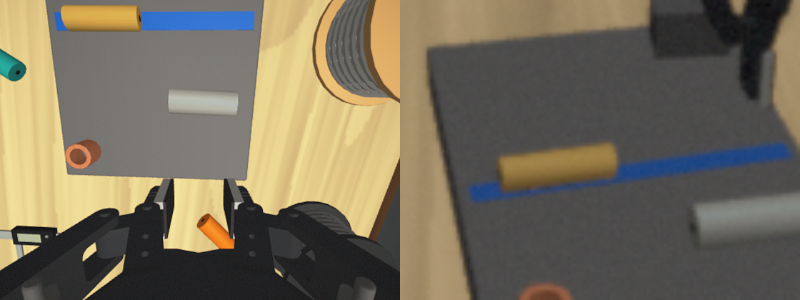

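Brass pin lies on the tape, wrist-view (102,19). The steel pin is at (203,102) in that half. Measuring both pins and the tape from this wrist image.

```bash
python3 - <<'E'
from m import *
_,p,_,_=measure('wrist','w9',{'steel':(225,118,345,168,(0,0,125),(180,45,255),65),'brass':(75,0,205,50,(10,110,80),(30,255,255),62.5),'tape':(205,0,360,55,(100,120,60),(130,255,255),50)})
hsv=cv2.cvtColor(p,cv2.COLOR_RGB2HSV); print(hsv[118:172:3,285].tolist())
E
```

```text
steel px [252. 149.] c [ 657.7 -129.7] L,W 103.2 40.7 ang 7.93
brass px [149.  30.] c [533.9 -56.7] L,W 87.4 25.2 ang 7.91
tape px [309.  31.] c [640.9 -40.7] L,W 124.4 18.4 ang 7.91
[[15, 16, 129], [13, 14, 128], [5, 12, 127], [23, 24, 126], [30, 22, 154], [26, 23, 166], [28, 22, 182], [38, 15, 192], [50, 12, 192], [51, 9, 189], [32, 18, 184], [26, 22, 184], [28, 22, 175], [26, 22, 159], [22, 22, 126], [15, 16, 128], [15, 16, 131], [20, 18, 129]]
```

```bash
python3 - <<'E'
from m import *
measure('wrist','w10',{'steel':(225,118,345,168,(0,0,143),(180,45,255),65)}); print(sense()['position'])
E
```

```text
steel px [289. 143.] c [ 657.1 -130.6] L,W 83.6 25.5 ang 4.83
[ 658.29869689 -185.12595128  194.36435305]
```

Request:
servo_tool(
  steps=[
    {"tx": 0.167,"ty": 0,"tz": -0.845,"ax": 0,"ay": 0,"az": 0,"jaw": 0.2},
    {"tx": 0,"ty": 0,"tz": -0.845,"ax": 0,"ay": 0,"az": 0,"jaw": 0.2},
    {"tx": 0,"ty": 0,"tz": -0.845,"ax": 0,"ay": 0,"az": 0,"jaw": 0.2},
    {"tx": 0,"ty": 0,"tz": -0.845,"ax": 0,"ay": 0,"az": 0,"jaw": 0.2},
    {"tx": 0,"ty": 0,"tz": -0.845,"ax": 0,"ay": 0,"az": 0,"jaw": 0.2},
    {"tx": -0.012,"ty": 0.083,"tz": 0,"ax": 0,"ay": 0,"az": 0,"jaw": 0.2},
    {"tx": -0.012,"ty": 0.083,"tz": 0,"ax": 0,"ay": 0,"az": 0,"jaw": 0.2},
    {"tx": -0.012,"ty": 0.083,"tz": 0,"ax": 0,"ay": 0,"az": 0,"jaw": 0.2},
    {"tx": -0.012,"ty": 0.083,"tz": 0,"ax": 0,"ay": 0,"az": 0,"jaw": 0.2},
    {"tx": -0.012,"ty": 0.083,"tz": 0,"ax": 0,"ay": 0,"az": 0,"jaw": 0.2},
    {"tx": -0.012,"ty": 0.083,"tz": 0,"ax": 0,"ay": 0,"az": 0,"jaw": 0.2},
    {"tx": -0.012,"ty": 0.083,"tz": 0,"ax": 0,"ay": 0,"az": 0,"jaw": 0.2},
    {"tx": -0.012,"ty": 0.083,"tz": 0,"ax": 0,"ay": 0,"az": 0,"jaw": 0.2},
    {"tx": 0,"ty": 0,"tz": 0,"ax": 0,"ay": 0,"az": 0,"jaw": 0.2},
    {"tx": 0,"ty": 0,"tz": 0,"ax": 0,"ay": 0,"az": 0,"jaw": 0.2},
  ],
)

```text
time_s: 11.38
position: [660.6, -166.5, 67.1]
tcp_rot: [[-0.0, -0.138, 0.99], [-0.0, 0.99, 0.138], [-1.0, -0.0, -0.0]]
wrist_force: [-0.3, -0.2, 0.5]
width: 34.1
```

```bash
python3 - <<'E'
from m import *
_,p2,_,i=measure('wrist','w11',{'brass':(0,0,400,200,(10,150,100),(30,255,255),62.5)})
p,d,i=grab('side','s11')
f=lambda x:cv2.resize(x,(400,300))
cv2.imwrite('pics/v11.png',np.hstack([f(p2),cv2.resize(p[180:285,250:390],(400,300))])[:,:,::-1])
s=sense(); print(s['position'],s['wrist_force'])
E
```

```text
brass px [85.  8.] c [555.9 -64.4] L,W 49.8 4.0 ang 7.87
[ 660.5331176  -166.82162133   67.00688848] [-0.4796959  -0.48067987  0.0869447 ]
```

View pics/v11.png

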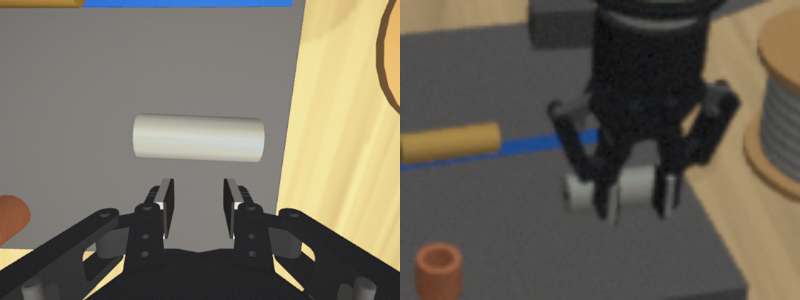

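Picture 9: the fingertips are behind the steel pin and centred on it, with no contact yet. Rolling it now.

Request:
servo_tool(
  steps=[
    {"tx": -0.009,"ty": 0.066,"tz": 0,"ax": 0,"ay": 0,"az": 0,"jaw": 0.2},
    {"tx": -0.009,"ty": 0.066,"tz": 0,"ax": 0,"ay": 0,"az": 0,"jaw": 0.2},
    {"tx": -0.009,"ty": 0.066,"tz": 0,"ax": 0,"ay": 0,"az": 0,"jaw": 0.2},
    {"tx": -0.009,"ty": 0.066,"tz": 0,"ax": 0,"ay": 0,"az": 0,"jaw": 0.2},
    {"tx": -0.009,"ty": 0.066,"tz": 0,"ax": 0,"ay": 0,"az": 0,"jaw": 0.2},
    {"tx": -0.009,"ty": 0.066,"tz": 0,"ax": 0,"ay": 0,"az": 0,"jaw": 0.2},
    {"tx": -0.009,"ty": 0.066,"tz": 0,"ax": 0,"ay": 0,"az": 0,"jaw": 0.2},
    {"tx": -0.009,"ty": 0.066,"tz": 0,"ax": 0,"ay": 0,"az": 0,"jaw": 0.2},
    {"tx": -0.009,"ty": 0.066,"tz": 0,"ax": 0,"ay": 0,"az": 0,"jaw": 0.2},
    {"tx": -0.009,"ty": 0.066,"tz": 0,"ax": 0,"ay": 0,"az": 0,"jaw": 0.2},
    {"tx": -0.009,"ty": 0.066,"tz": 0,"ax": 0,"ay": 0,"az": 0,"jaw": 0.2},
    {"tx": -0.009,"ty": 0.066,"tz": 0,"ax": 0,"ay": 0,"az": 0,"jaw": 0.2},
    {"tx": -0.009,"ty": 0.066,"tz": 0,"ax": 0,"ay": 0,"az": 0,"jaw": 0.2},
    {"tx": -0.009,"ty": 0.066,"tz": 0,"ax": 0,"ay": 0,"az": 0,"jaw": 0.2},
    {"tx": -0.009,"ty": 0.066,"tz": 0,"ax": 0,"ay": 0,"az": 0,"jaw": 0.2},
    {"tx": -0.009,"ty": 0.066,"tz": 0,"ax": 0,"ay": 0,"az": 0,"jaw": 0.2},
    {"tx": -0.009,"ty": 0.066,"tz": 0,"ax": 0,"ay": 0,"az": 0,"jaw": 0.2},
    {"tx": -0.009,"ty": 0.066,"tz": 0,"ax": 0,"ay": 0,"az": 0,"jaw": 0.2},
    {"tx": -0.009,"ty": 0.066,"tz": 0,"ax": 0,"ay": 0,"az": 0,"jaw": 0.2},
    {"tx": -0.009,"ty": 0.066,"tz": 0,"ax": 0,"ay": 0,"az": 0,"jaw": 0.2},
  ],
)

```text
time_s: 13.15
position: [655.1, -126.8, 67.0]
tcp_rot: [[-0.0, -0.138, 0.99], [-0.0, 0.99, 0.138], [-1.0, 0.0, -0.0]]
wrist_force: [-0.2, -0.7, 0.0]
width: 34.3
```

Request:
servo_tool(
  steps=[
    {"tx": -0.009,"ty": 0.066,"tz": 0,"ax": 0,"ay": 0,"az": 0,"jaw": 0.2},
    {"tx": -0.009,"ty": 0.066,"tz": 0,"ax": 0,"ay": 0,"az": 0,"jaw": 0.2},
    {"tx": -0.009,"ty": 0.066,"tz": 0,"ax": 0,"ay": 0,"az": 0,"jaw": 0.2},
    {"tx": -0.009,"ty": 0.066,"tz": 0,"ax": 0,"ay": 0,"az": 0,"jaw": 0.2},
    {"tx": -0.009,"ty": 0.066,"tz": 0,"ax": 0,"ay": 0,"az": 0,"jaw": 0.2},
    {"tx": -0.009,"ty": 0.066,"tz": 0,"ax": 0,"ay": 0,"az": 0,"jaw": 0.2},
    {"tx": -0.009,"ty": 0.066,"tz": 0,"ax": 0,"ay": 0,"az": 0,"jaw": 0.2},
    {"tx": -0.009,"ty": 0.066,"tz": 0,"ax": 0,"ay": 0,"az": 0,"jaw": 0.2},
    {"tx": -0.009,"ty": 0.066,"tz": 0,"ax": 0,"ay": 0,"az": 0,"jaw": 0.2},
    {"tx": -0.009,"ty": 0.066,"tz": 0,"ax": 0,"ay": 0,"az": 0,"jaw": 0.2},
    {"tx": -0.009,"ty": 0.066,"tz": 0,"ax": 0,"ay": 0,"az": 0,"jaw": 0.2},
    {"tx": -0.009,"ty": 0.066,"tz": 0,"ax": 0,"ay": 0,"az": 0,"jaw": 0.2},
    {"tx": -0.009,"ty": 0.066,"tz": 0,"ax": 0,"ay": 0,"az": 0,"jaw": 0.2},
    {"tx": -0.009,"ty": 0.066,"tz": 0,"ax": 0,"ay": 0,"az": 0,"jaw": 0.2},
    {"tx": -0.009,"ty": 0.066,"tz": 0,"ax": 0,"ay": 0,"az": 0,"jaw": 0.2},
    {"tx": -0.009,"ty": 0.066,"tz": 0,"ax": 0,"ay": 0,"az": 0,"jaw": 0.2},
    {"tx": -0.009,"ty": 0.066,"tz": 0,"ax": 0,"ay": 0,"az": 0,"jaw": 0.2},
    {"tx": -0.009,"ty": 0.066,"tz": 0,"ax": 0,"ay": 0,"az": 0,"jaw": 0.2},
    {"tx": -0.009,"ty": 0.066,"tz": 0,"ax": 0,"ay": 0,"az": 0,"jaw": 0.2},
  ],
)

```text
time_s: 14.73
position: [650.0, -89.2, 67.0]
tcp_rot: [[-0.0, -0.137, 0.991], [0.0, 0.991, 0.137], [-1.0, 0.0, -0.0]]
wrist_force: [-0.3, 0.1, 1.0]
width: 34.1
```

```bash
python3 - <<'E'
from m import *
p2,d,i=grab('wrist','w12')
p,d,i=grab('side','s12')
f=lambda x:cv2.resize(x,(400,300))
cv2.imwrite('pics/v12.png',np.hstack([f(p2),cv2.resize(p[180:285,250:390],(400,300))])[:,:,::-1])
s=sense(); print(s['position'],s['wrist_force'])
E
```

```text
[650.05618608 -88.93211477  67.04184044] [ 1.06492728 -0.564467   -0.64802393]
```

View pics/v12.png

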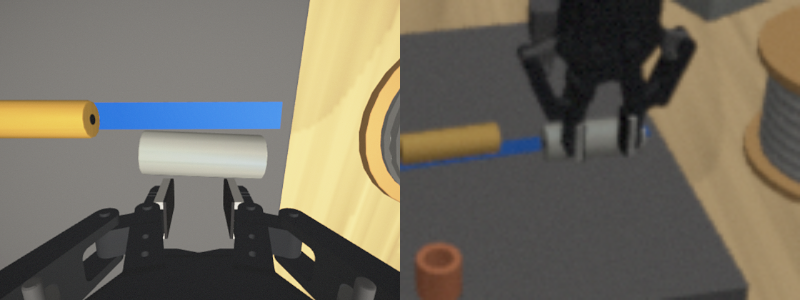

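The steel pin is close to the tape, wrist-view (203,153), and slightly tilted relative to it. Measuring pin and tape in this image.

```bash
cat > q.py <<'E'
from m import *
import sys
a=[int(x) for x in sys.argv[1:10]]
o,_,_,_=measure('wrist','wq'+sys.argv[10],{'steel':(*a[:4],(0,0,a[8]),(180,50,255),65),'tape':(*a[4:8],(100,120,60),(130,255,255),50)})
c,an=o['steel'];t,ta=o['tape'];print('lat',(c[1]-t[1]-(c[0]-t[0])*np.tan(np.radians(ta)))*np.cos(np.radians(ta)),'dang',an-ta, sense()['position'].round(1))
E
python3 q.py 185 175 385 251 150 130 400 184 150 a
```

```text
steel px [288. 216.] c [650.4 -63.2] L,W 87.3 27.4 ang 5.18
tape px [290. 174.] c [640.5 -40.3] L,W 124.0 18.6 ang 7.9
lat -24.05044 dang -2.716704 [650.  -89.2  67. ]
```

Steel pin is 24 mm short of the tape and 2.7° off parallel, so its ends differ by only ±1.9 mm. That fits within the ±9.5 mm tape half-width.

Request:
servo_tool(
  steps=[
    {"tx": -0.009,"ty": 0.066,"tz": 0,"ax": 0,"ay": 0,"az": 0,"jaw": 0.2},
    {"tx": -0.009,"ty": 0.066,"tz": 0,"ax": 0,"ay": 0,"az": 0,"jaw": 0.2},
    {"tx": -0.009,"ty": 0.066,"tz": 0,"ax": 0,"ay": 0,"az": 0,"jaw": 0.2},
    {"tx": -0.009,"ty": 0.066,"tz": 0,"ax": 0,"ay": 0,"az": 0,"jaw": 0.2},
    {"tx": -0.009,"ty": 0.066,"tz": 0,"ax": 0,"ay": 0,"az": 0,"jaw": 0.2},
    {"tx": -0.009,"ty": 0.066,"tz": 0,"ax": 0,"ay": 0,"az": 0,"jaw": 0.2},
    {"tx": -0.009,"ty": 0.066,"tz": 0,"ax": 0,"ay": 0,"az": 0,"jaw": 0.2},
    {"tx": -0.009,"ty": 0.066,"tz": 0,"ax": 0,"ay": 0,"az": 0,"jaw": 0.2},
    {"tx": -0.009,"ty": 0.066,"tz": 0,"ax": 0,"ay": 0,"az": 0,"jaw": 0.2},
    {"tx": -0.009,"ty": 0.066,"tz": 0,"ax": 0,"ay": 0,"az": 0,"jaw": 0.2},
    {"tx": -0.005,"ty": 0.033,"tz": 0,"ax": 0,"ay": 0,"az": 0,"jaw": 0.2},
    {"tx": -0.005,"ty": 0.033,"tz": 0,"ax": 0,"ay": 0,"az": 0,"jaw": 0.2},
    {"tx": 0,"ty": 0,"tz": 0,"ax": 0,"ay": 0,"az": 0,"jaw": 0.2},
    {"tx": 0,"ty": 0,"tz": 0,"ax": 0,"ay": 0,"az": 0,"jaw": 0.2},
    {"tx": 0,"ty": 0,"tz": 0,"ax": 0,"ay": 0,"az": 0,"jaw": 0.2},
    {"tx": 0.03,"ty": -0.2,"tz": 0,"ax": 0,"ay": 0,"az": 0,"jaw": 0.2},
    {"tx": 0.03,"ty": -0.2,"tz": 0,"ax": 0,"ay": 0,"az": 0,"jaw": 0.2},
    {"tx": 0,"ty": 0,"tz": 0,"ax": 0,"ay": 0,"az": 0,"jaw": 0.2},
    {"tx": 0,"ty": 0,"tz": 0,"ax": 0,"ay": 0,"az": 0,"jaw": 0.2},
  ],
)

```text
time_s: 16.47
position: [648.8, -80.4, 67.0]
tcp_rot: [[-0.0, -0.137, 0.991], [-0.0, 0.991, 0.137], [-1.0, -0.0, -0.0]]
wrist_force: [0.6, 0.5, -1.1]
width: 34.4
```

```bash
python3 - <<'E'
from m import *
p2,d,i=grab('wrist','w13')
p,d,i=grab('side','s13')
f=lambda x:cv2.resize(x,(400,300))
cv2.imwrite('pics/v13.png',np.hstack([f(p2),cv2.resize(p[180:285,230:370],(400,300))])[:,:,::-1])
print(sense()['position'])
E
```

```text
[648.81156245 -79.59624355  66.97662995]
```

View pics/v13.png

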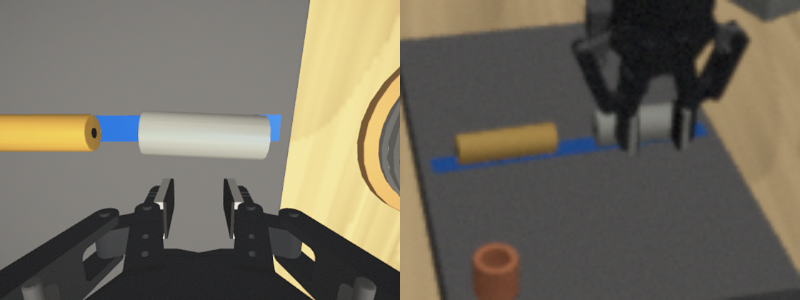

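The steel pin lies over the tape, wrist-view (204,135), with tape visible beyond both ends. Backing off and lifting so the final measurement is unobstructed.

Request:
servo_tool(
  steps=[
    {"tx": 0.03,"ty": -0.3,"tz": 0.5,"ax": 0,"ay": 0,"az": 0,"jaw": 0.2},
    {"tx": 0,"ty": -0.9,"tz": 0.9,"ax": 0,"ay": 0,"az": 0,"jaw": 0.2},
    {"tx": 0,"ty": -0.9,"tz": 0.9,"ax": 0,"ay": 0,"az": 0,"jaw": 0.2},
    {"tx": 0,"ty": -0.9,"tz": 0.9,"ax": 0,"ay": 0,"az": 0,"jaw": 0.2},
    {"tx": 0,"ty": -0.9,"tz": 0.9,"ax": 0,"ay": 0,"az": 0,"jaw": 0.2},
    {"tx": 0,"ty": 0,"tz": 0,"ax": 0,"ay": 0,"az": 0,"jaw": 0.2},
    {"tx": 0,"ty": 0,"tz": 0,"ax": 0,"ay": 0,"az": 0,"jaw": 0.2},
    {"tx": 0,"ty": 0,"tz": 0,"ax": 0,"ay": 0,"az": 0,"jaw": 0.2},
  ],
)

```text
time_s: 17.23
position: [649.6, -195.7, 189.4]
tcp_rot: [[-0.001, -0.138, 0.99], [0.001, 0.99, 0.138], [-1.0, 0.001, -0.001]]
wrist_force: [0.4, 0.8, -0.8]
width: 34.3
```

```bash
python3 - <<'E'
from m import *
for n in('wrist','side','top'): p,d,i=grab(n,n+'F'); globals()[n]=p
cv2.imwrite('pics/vF.png',np.hstack([cv2.resize(top[120:240,220:360],(380,326)),cv2.resize(wrist,(400,326))])[:,:,::-1]); print(sense()['position'])
E
```

```text
[ 649.68182481 -195.37445324  189.16089214]
```

View pics/vF.png

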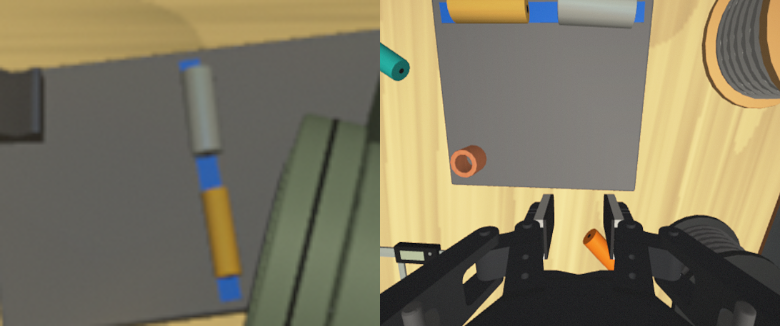

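Both pins lie on the tape, steel at (201,108) and brass at (221,232) in the left crop. Last numeric check of each pin's ends against the tape line measured earlier from the same camera.

```bash
python3 - <<'E'
from m import *
o,_,_,_=measure('top','topG',{'steel':(283,141,305,180,(0,0,93),(180,70,255),65),'brass':(285,180,315,228,(10,90,80),(30,255,255),62.5)})
t=np.array([583.8,-49.4]);a=np.radians(8.1);n=np.array([-np.sin(a),np.cos(a)])
for k,(c,an) in o.items():
    u=np.array([np.cos(np.radians(an)),np.sin(np.radians(an))])
    print(k,'mid/near/far lat',[round(float((np.array(c)+e*u-t)@n),1) for e in(0,-40,40)])
E
```

```text
steel px [296. 162.] c [645.4 -48.6] L,W 98.0 40.2 ang -1.91
brass px [302. 205.] c [531.2 -58. ] L,W 79.7 24.4 ang 8.02
steel mid/near/far lat [-7.9, -1.0, -14.9]
brass mid/near/far lat [-1.1, -1.0, -1.1]
```

The steel mask took in plate noise (98×40 mm is not the pin's size), so I'll redo it with blurring and print values.

```bash
python3 - <<'E'
from m import *
z=np.load('pics/topG.npz'); i=dict(vfov=float(z['v']),cx=z['c'][0],cy=z['c'][1],extrinsics=z['E'])
h=cv2.cvtColor(cv2.GaussianBlur(z['p'],(3,3),0),cv2.COLOR_RGB2HSV)
print(h[160,280:312,2].tolist())
t=np.array([583.8,-49.4]);a=np.radians(8.1);n=np.array([-np.sin(a),np.cos(a)])
for T in(98,104):
    m=np.zeros(h.shape[:2],np.uint8);m[139:182,280:312]=cv2.inRange(h,(0,0,T),(180,70,255))[139:182,280:312]
    c=max(cv2.findContours(m,0,2)[0],key=cv2.contourArea);w=ray(i,c[:,0],65)[:,:2].astype(np.float32)
    r=cv2.minAreaRect(w);v,x0=cv2.fitLine(w,2,0,.1,.1).ravel().reshape(2,2);v=v*np.sign(v[0])
    print(T,np.round(r[0],1),np.round(r[1],1),np.degrees(np.arctan2(v[1],v[0])).round(1),[round(float((np.array(r[0])+e*v-t)@n),1) for e in(0,-40,40)])
E
python3 - <<'E'
import sys; sys.path.insert(0,'.')
import os; os.chdir('.')
from m import *
z=np.load('pics/wristF.npz'); p=z['p']; i=dict(vfov=float(z['v']),cx=z['c'][0],cy=z['c'][1],extrinsics=z['E'])
h=cv2.cvtColor(p,cv2.COLOR_RGB2HSV); m=np.zeros(h.shape[:2],np.uint8)
m[0:45,245:375]=cv2.inRange(h,(0,0,143),(180,45,255))[0:45,245:375]
c=max(cv2.findContours(m,0,2)[0],key=cv2.contourArea);w=ray(i,c[:,0],65)[:,:2].astype(np.float32);print('wrist',cv2.minAreaRect(w),cv2.boundingRect(c))
E
```

```text
[98, 97, 98, 98, 98, 98, 98, 94, 90, 95, 108, 119, 128, 135, 138, 138, 134, 128, 120, 108, 99, 97, 97, 97, 97, 98, 98, 98, 97, 98, 98, 98]
98 [655.6 -45.6] [78.1 93.2] 35.5 [-6.3, -24.8, 12.1]
104 [650.8 -41.8] [80.9 25.8] 6.1 [-1.9, -0.5, -3.4]
wrist ((648.6351318359375, -43.558837890625), (82.83672332763672, 19.396427154541016), 7.877893924713135) (249, 0, 111, 30)
```

```bash
python3 -c "
from h import *
s=sense();print(s['time_s'],s['position'],s['wrist_force']);print(finish_job())"
```

```text
17.4333 [ 649.71718249 -195.57980289  189.30946503] [-0.40087845  0.50112697  0.45450165]
the job is handed in; nothing more can be done
None
```

Both pins are on the blue tape with both ends over it. I handed the job in at 17.4 s, with the gripper backed off and lifted clear.

I pushed each pin slowly, at about 24 mm/s, with both fingertips of the partly open gripper at its upper back. The brass pin was rolled in from the left and the steel pin from the right.

**Last top-camera check** (offset across the tape; the limit is ±9.5 mm):

| Pin | Near end | Far end | Angle to tape |
|---|---|---|---|
| Brass | -1.0 mm | -1.1 mm | 0.1° |
| Steel | -0.5 mm | -3.4 mm | 2° |

- **Discarded readings:** two steel measurements picked up plate background and gave sizes that could not be the pin. The third, a mask of 81 × 26 mm, was the right length but a few mm narrow because it lost some of the shaded side. A wrist-camera reading also put the steel pin on the tape, but the picture edge cut it off.
- **Steel tilt:** the pin kept most of the tilt it started with (about 3.5°) while rolling. I left it, since the tape is wide enough.
- **Rolling and other items:** I did not check the roll angle directly; the measured wrist force stayed within 2 N. The look-alikes, bush, V-block and tools were not touched.

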